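# Clear the paint chest's top into its drawer

## Robot

A 6-joint arm with a two-finger parallel gripper is mounted at the origin on a cart in front of the work surface, level with it; the furniture and walls round the work are solid. World frame = base frame: x ahead of the robot, y to its left, z up, the work surface at z = 0. Lengths are in m, angles in degrees, forces in N, time in s.
With the tool pointing down it reaches from about 0.4 to 0.825 m from the base axis. Payload 7 kg.
Tool frame: the origin (TCP) lies midway between the tips of the shut fingers; the grasp point (between the pads) lies 19 mm behind it (hold_point_z is the distance from the TCP to the grasp point, in m); z points along the fingers, y is the line along which they close (so a half turn about z gives the same grasp; the last joint's range is limited). The gripper opens to 88 mm and grips with 3 to 60 N. Pads are 19 mm wide; open, the fingers measure 130 mm over their backs; the gripper's body (78 mm by 193 mm) begins 47 mm behind the grasp point.
Start: joints at [-53.68, 20.546, 0.682, 0, -70.136, -16.507], TCP at [0.229, -0.635, 0.188] pointing down, gripper open.
Joint ranges: [-176.03, 176.03], [-82.01, 121.73], [-58.28, 71.71], [-173.87, 95.51], [-174.79, -0.11], [-173.66, 173.66]. Speed limits (degrees/s): [136.94, 136.94, 172.46, 180, 180, 180].

## Interface

Orientations are given as [roll, pitch, yaw] about the fixed x, y, z axes, in that order (R = Rz(yaw) Ry(pitch) Rx(roll)).
In Python, from plant import get_state, capture, close_job, hold_point_z gives the robot as it stands.
- The arm moves only by the shell command python3 -m inch 'ROWS' [FORCE]. ROWS is text: rows parted by semicolons, each of 5 numbers parted by spaces: the shift along the tool's x, y, z normalised to -1 to 1, where 1 is 0.15 m, then the turn about the tool's z normalised to -1 to 1, where 1 is 360 degrees, then the opening, from 0 (shut) to 1 (fully open). In form: tx ty tz spin grip; .... A call has exactly 8 rows; each row shifts and turns the commanded pose from where the row before left it, along the tool's axes as they then stand; what a row does not reach is not made up. A row lasts 1/8 s, in which the tool goes at most 62.5 mm and 10.7 degrees, less where a joint would pass 70% of its speed; a pose out of reach is approached as far as the arm can. A call with a number of a shift or a turn outside -1 to 1 is refused whole. A call with a gripper value outside its range is refused whole. The fingers move at their own pace and stop on an object; FORCE is the grip in N (left out, the last holds). Time passes only in rows, so rows that do not move let the fingers close, or fill a call up. It gives the time, the measured TCP pose, the force, the opening and the grip force at its end, in the units of the state.
- get_state(): the state, without advancing time (a new reading comes with each control period).
- capture(name): name is "scene" or "top"; returns a dict with "color" (400x640x3 uint8, blue, green, red), "mtx" (3x3 intrinsics, pixels), "R" (3x3) and "t" (3): a world point X has camera coordinates R X + t. Camera axes: x right, y down, z forward; pixel columns grow to the right and rows downward; lengths in m; the calibration is good to about 2 mm. A picture is of the moment at which its call begins. There is no depth.
- close_job(): hands the job in; it is judged then, once.
The state is a dict: "time_s": time; "joints": joint angles; "qd": joint speeds; "joint_torque": joint torques, N m; "tcp_pos": TCP position; "eef_rot": TCP orientation; "contact_force": force on the tool from outside, world axes, zero at the start; "moment": the same for the moment, N m; "gripper_width": finger opening in m; "gripper_force": force on a finger pad.
Only numpy, scipy, OpenCV 4.12 (cv2) and the standard library are available. Lean on these libraries where they do the work, as an engineer would, in place of code of your own. Each camera call takes 0.05 s, during which the arm holds its last target. There are 200 camera calls.

## Task

Clear the top of the small wooden paint chest: pull its drawer all the way out, slide the yellow paint tube, the dark oil stick and the pink eraser off the chest's front edge so that they drop into the drawer, and push the drawer fully shut on them. They are tacky with paint, so push them along and do not lift them off the chest; leave the pencil in its groove, and the roll of tape and the wide brush where they lie.

Things in the scene. Friction and masses are not known exactly. Their poses are not given: they have to be found in the camera images.
- paint_chest: light wooden tabletop chest, fixed, 170 mm deep (x), 340 mm wide (y), 115 mm high, with one drawer. Origin at the centre of its underside; x points to its back, y to its left seen from the robot. A rail 7 mm thick and 8 mm high edges the sides and back of its top; a strip 4 mm wide, 5.5 mm high at x = 59 mm makes a pencil groove behind it.
- front_edge (a point): middle of the front edge of the chest's top surface, 115 mm above the table (chest x = -85 mm); this edge has no rail and is flush with the chest's face. Axes like the chest's.
- drawer (a joint): how far the drawer is out, in m: 0 fully shut, 0.115 at its stop; it starts partly out. It slides to the chest's -x with about 1.5 N of friction plus light damping, and stays where it is left.
- drawer_in (a point): centre of the drawer's inner floor (moves with the drawer; axes like the chest's). Inside it measures 147 mm (x) by 300 mm (y); sides 46 mm above the floor, the underside of the chest's top 77 mm above the floor.
- drawer_front (a point): centre of the outer face of the drawer's front board (moves with it), 57 mm above the table. The board is 14 mm thick, 336 mm wide, and spans 14 to 96 mm above the table; shut, its back lies against the chest's face. Two brass knobs stand out 24 mm from it, 85 mm to either side of this point; between them is only a flat card frame.
- paint_tube: yellow and white metal paint tube lying on the chest, 35 x 102 x 23 mm, long axis along its y; origin at the centre of its underside
- oil_stick: dark, colour-speckled oil stick (fat crayon, greyish tip) lying on the chest, 21 x 79 x 21 mm, long axis along its y; origin at the centre of its underside; it can roll
- eraser: pink eraser block lying on the chest, 24 x 46 x 13 mm, long axis along its y; origin at the centre of its underside
- pencil: green pencil, 7 x 174 x 7 mm, long axis along its y, lying in the groove along the back of the chest's top; it stays there
- tape_roll: roll of masking tape lying flat on the table to the right, 104 mm across, 25 mm high; bystander
- wide_brush: wide flat brush with a brown handle lying on the table in front of the books, 59 x 241 x 13 mm; bystander

How it is judged:
By the outcome, as a careful person would: the job done as asked, in the order asked, and still so for the second after the job is handed in, with the robot touching nothing.
It also fails if it takes over 58 s, if anything falls off the work surface, if the arm or the gripper's body presses on something with over 40 N, if the wrist force passes 120 N, or if a joint passes its speed limit or range.

## Working session

There is one attempt and no reset: what is moved stays moved. The work goes in short steps, Python scripts to look and compute and a shell command to move; the robot and the scene stay as the last step left them, time stands still between calls to the robot, and variables do not carry over. Pictures are saved under pics/ and viewed, at most 10 in all, crops included, and the job is handed in when it is done.

```bash
mkdir -p pics; ls
python3 - <<'E'
from plant import get_state, capture, hold_point_z
import cv2,numpy as np
s=get_state();print({k:np.round(v,3).tolist() for k,v in s.items()},hold_point_z)
for n in("scene","top"):
    c=capture(n);cv2.imwrite(f"pics/{n}0.png",c["color"]);print(n,c["mtx"].tolist(),np.round(c["R"],4).tolist(),np.round(c["t"],4).tolist(),(-c["R"].T@c["t"]).round(3))
E
```

```text
pics
{'time_s': 0.0, 'joints': [-53.678, 20.591, 0.632, -0.021, -70.135, -16.509], 'qd': [-0.034, -0.078, -0.001, -0.053, -0.08, 0.091], 'joint_torque': [-0.002, -58.271, 29.306, 6.997, 0.007, -0.0], 'tcp_pos': [0.229, -0.635, 0.187], 'eef_rot': [179.905, -0.008, -160.195], 'contact_force': [0.395, 0.056, -0.058], 'moment': [-0.027, 0.01, -0.017], 'gripper_force': 0.0, 'gripper_width': 0.087} 0.0188
scene [[514.9625247483233, 0.0, 333.648347671473], [0.0, 514.9625247483233, 200.8578282525657], [0.0, 0.0, 1.0]] [[0.9974, -0.0725, -0.0045], [-0.0553, -0.7172, -0.6947], [0.0471, 0.6931, -0.7193]] [-0.5691, 0.0958, 1.7497] [ 0.49  -1.185  1.323]
top [[495.70218360645566, 0.0, 321.90436285916724], [0.0, 495.70218360645566, 193.55934974715493], [0.0, 0.0, 1.0]] [[-0.0003, -0.9999, 0.0115], [-0.998, -0.0005, -0.0635], [0.0635, -0.0115, -0.9979]] [-0.0314, 0.5793, 1.3609] [ 0.492 -0.016  1.395]
```

View pics/scene0.png

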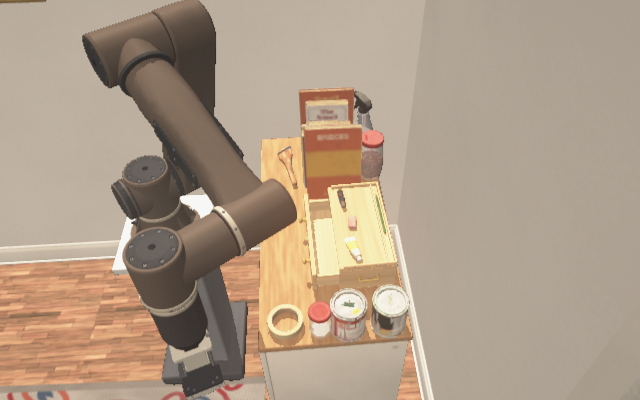

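View pics/top0.png

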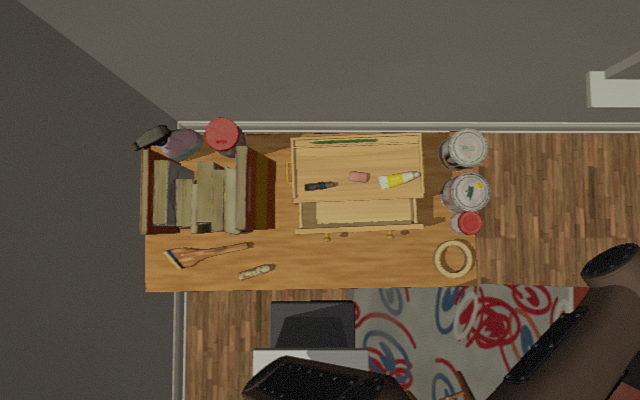

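The top view shows the chest at about cols 290-424, rows 133-200, with the drawer partly out to row ~232 and the knobs near (327,238) and (390,236). The oil stick is at (319,186), the eraser at (358,177) and the tube at (400,180). Next I'll measure them.

```bash
cat > h.py <<'E'
import cv2,numpy as np
from plant import get_state,capture
def ray(c,uv,z):
    uv=np.atleast_2d(np.float64(uv)); d=np.c_[uv,np.ones(len(uv))]@np.linalg.inv(c["mtx"]).T@c["R"]
    o=-c["R"].T@c["t"]; return o+d*((z-o[2])/d[:,2])[:,None]
def px(c,X):
    p=(np.atleast_2d(X)@c["R"].T+c["t"])@c["mtx"].T; return p[:,:2]/p[:,2:]
def blobs(c,box,lo,hi,z,amin=25):
    x0,y0,x1,y1=box; h=cv2.cvtColor(c["color"],cv2.COLOR_BGR2HSV)[y0:y1,x0:x1]
    m=cv2.morphologyEx(cv2.inRange(h,lo,hi),cv2.MORPH_CLOSE,np.ones((3,3)))
    for k in cv2.findContours(m,0,2)[0]:
        if cv2.contourArea(k)<amin: continue
        b=cv2.boxPoints(cv2.minAreaRect(k))+[x0,y0]
        w=ray(c,b,z); e=np.linalg.norm(np.diff(w,axis=0),axis=1)[:2]
        print((b.mean(0)).round(1),"ctr",w.mean(0).round(4)[:2],"size",e.round(3),"corners",w[:,:2].round(3).tolist())
E
python3 - <<'E'
from h import *
c=capture("top");B=(294,140,424,198)
print("dark");blobs(c,B,(0,0,0),(180,255,95),.125)
print("pink");blobs(c,B,(0,60,100),(8,160,255),.128);blobs(c,B,(170,40,100),(180,160,255),.128)
print("yellow");blobs(c,B,(22,170,100),(35,255,255),.13)
print("white");blobs(c,B,(0,0,170),(180,60,255),.13)
print("green");blobs(c,(294,130,424,160),(36,60,30),(90,255,200),.122)
im=c["color"][125:245,280:440];cv2.imwrite("pics/crop.png",cv2.resize(im,None,fx=5,fy=5,interpolation=cv2.INTER_CUBIC))
E
```

```text
dark
[319.9 185.2] ctr [ 0.5942 -0.0249] size [0.078 0.017] corners [[0.599, 0.015], [0.607, -0.063], [0.59, -0.065], [0.582, 0.013]]
[358. 141.] ctr [ 0.7088 -0.1236] size [0.083 0.005] corners [[0.711, -0.082], [0.712, -0.165], [0.706, -0.165], [0.706, -0.082]]
[326.5 141.5] ctr [ 0.7074 -0.0421] size [0.059 0.008] corners [[0.711, -0.012], [0.711, -0.072], [0.704, -0.072], [0.703, -0.012]]
pink
[358.  176.5] ctr [ 0.6163 -0.1229] size [0.041 0.023] corners [[0.628, -0.102], [0.628, -0.144], [0.605, -0.143], [0.605, -0.102]]
yellow
[394.5 179.5] ctr [ 0.6085 -0.2164] size [0.038 0.029] corners [[0.616, -0.194], [0.628, -0.23], [0.6, -0.239], [0.589, -0.203]]
white
[383.2 181.8] ctr [ 0.6025 -0.1873] size [0.02  0.032] corners [[0.615, -0.174], [0.62, -0.193], [0.589, -0.201], [0.585, -0.181]]
[409.5 174.5] ctr [ 0.6214 -0.2552] size [0.038 0.02 ] corners [[0.622, -0.234], [0.639, -0.268], [0.621, -0.277], [0.604, -0.242]]
green
[343.5 141. ] ctr [ 0.7093 -0.0863] size [0.164 0.005] corners [[0.709, -0.004], [0.715, -0.168], [0.71, -0.168], [0.703, -0.005]]
```

View pics/crop.png

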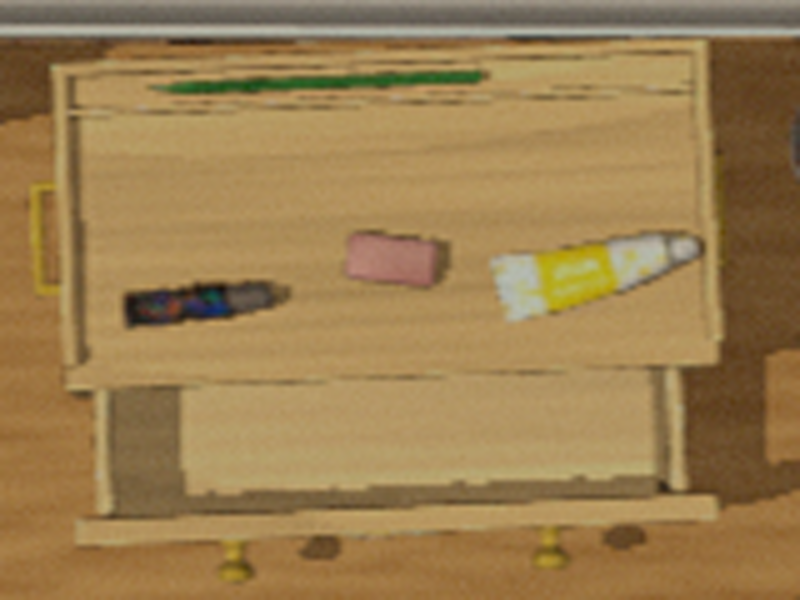

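The crop shows the chest top's front edge running (65,388)–(718,362), the back rail (52,68)–(708,42), and the knob tips at (235,572) and (548,560). The tube's cap almost touches the right rail at (700,247).

Run:
```python
from h import *
c=capture("top")
f=lambda p,z: ray(c,np.array(p)/5+[280,125]-.4,z)[:,:2].round(4)
fr=f([(65,388),(718,362)],.115);bk=f([(52,68),(708,42)],.123)
print("front",fr,"back",bk,"w",np.linalg.norm(fr[0]-fr[1]),np.linalg.norm(bk[0]-bk[1]),"d",np.linalg.norm(fr-bk,axis=1))
y=fr[0]-fr[1];yaw=np.arctan2(-y[0],y[1]);yb=bk[0]-bk[1];print("yaw",np.degrees(yaw),np.degrees(np.arctan2(-yb[0],yb[1])))
k=f([(235,572),(548,560)],.057);print("knobs",k,np.linalg.norm(k[0]-k[1]))
b=f([(78,542),(718,518)],.096);print("board",b,np.linalg.norm(b[0]-b[1]))
yaw=(yaw+np.arctan2(-yb[0],yb[1]))/2
o=fr.mean(0);R=np.array([[np.cos(yaw),-np.sin(yaw)],[np.sin(yaw),np.cos(yaw)]])
T=lambda p:((np.array(p)-o)@R).round(4)
print("front_edge",o,"yaw",np.degrees(yaw))
for n,p in dict(knobs=k,board=b,back=bk,stick=(.5942,-.0249),er=(.6163,-.1229),tube=f([(492,262),(512,320),(612,240),(625,292),(705,247),(675,235)],.125)).items():print(n,T(p).tolist())
# cans
B=(440,120,500,240)
```

```text
front [[ 0.5508  0.0455]
 [ 0.5644 -0.2929]] back [[ 0.7162  0.0524]
 [ 0.7304 -0.2882]] w 0.33867317579046613 0.34089587853184733 d [0.16554386 0.16606652]
yaw 2.301428731995063 2.387343433937707
knobs [[ 0.4544 -0.0435]
 [ 0.4607 -0.2122]] 0.1688175938698334
board [[ 0.4711  0.0393]
 [ 0.4835 -0.2959]] 0.33542927719565563
front_edge [ 0.5576 -0.1237] yaw 2.344386082966385
knobs [[-0.0998, 0.0844], [-0.1004, -0.0845]]
board [[-0.0798, 0.1664], [-0.0811, -0.169]]
back [[0.1657, 0.1695], [0.1659, -0.1714]]
stick [0.0406, 0.0972]
er [0.0587, -0.0016]
tube [[0.0557, -0.0533], [0.0253, -0.0622], [0.0645, -0.1158], [0.0374, -0.1211], [0.059, -0.1636], [0.0658, -0.1485]]
```

```bash
python3 -m inch '0 0 0 0.0243 0;0 0 0 0.0243 0;-0.15 0.26 0 0 0;-0.15 0.26 0 0 0;-0.15 0.26 0 0 0;-0.15 0.26 0 0 0;-0.15 0.26 0 0 0;-0.15 0.26 0 0 0' 10
cat >> h.py <<'E'
O=np.array([.5576,-.1237]);A=np.radians(2.344);RC=np.array([[np.cos(A),-np.sin(A)],[np.sin(A),np.cos(A)]])
def W(p): return O+RC@np.array(p)
def go(x,y,z):
    s=get_state();p=(s["tcp_pos"][:2]-O)@RC;ph=np.radians(180+s["eef_rot"][2]-2.344) # tool x = chest -x rotated by ph
    d=np.array([x,y])-p; tx=np.array([-np.cos(ph),-np.sin(ph)]);ty=np.array([-np.sin(ph),np.cos(ph)])
    print("at",p.round(4),round(s["tcp_pos"][2],4),"yaw",s["eef_rot"][2].round(2),"need t",round(d@tx/.15,3),round(d@ty/.15,3),round((s["tcp_pos"][2]-z)/.15,3),"F",np.round(s["contact_force"],1),"w",s["gripper_width"],"t",s["time_s"])
E
python3 -c "
from h import *
go(-.04,0,.187)"
```

```text
time_s: 1.2
tcp_pos: [0.3546, -0.3944, 0.1877]
eef_rot: [-180.0, 0.0, -177.7]
contact_force: [0.6, 0.3, 0.5]
gripper_width: 0.0132
gripper_force: 0.0
at [-0.2139 -0.2622] 0.1877 yaw -177.69 need t -1.158 1.749 0.005 F [0.6 0.3 0.5] w 0.013215282474736294 t 1.2
```

```bash
python3 -m inch '-0.165 0.25 0 0 0;-0.165 0.25 0 0 0;-0.165 0.25 0 0 0;-0.165 0.25 0 0 0;-0.165 0.25 0 0 0;-0.165 0.25 0 0 0;-0.17 0.25 0 0 0;0 0 0.2 0 0'; python3 -m inch '0 0 0.25 0 0;0 0 0.25 0 0;0.1 0 0 0 0;0.1 0 0 0 0;0.1 0 0 0 0;0.1 0 0 0 0;0 0 0 0 0;0 0 0 0 0'; python3 -c "
from h import *
go(-.107,0,.08)"
```

```text
time_s: 2.2
tcp_pos: [0.5206, -0.1242, 0.1592]
eef_rot: [-180.0, 0.3, -177.5]
contact_force: [0.2, -0.9, -0.8]
gripper_width: 0.0006
gripper_force: 0.0
time_s: 3.2
tcp_pos: [0.4581, -0.1289, 0.0834]
eef_rot: [-180.0, 0.1, -177.7]
contact_force: [-0.4, 0.1, 0.9]
gripper_width: 0.0004
gripper_force: 0.0
at [-0.0997 -0.0011] 0.0834 yaw -177.67 need t 0.049 0.007 0.022 F [-0.4  0.1  0.9] w 0.0003826050517014202 t 3.2
```

```bash
python3 -m inch '0.03 0 0 0 0;0.03 0 0 0 0;0.02 0 0 0 0;0.02 0 0 0 0;0.02 0 0 0 0;0 0 0 0 0;0 0 0 0 0;0 0 0 0 0'
python3 - <<'E'
from h import *
go(-.107,0,.08)
c=capture("top");im=c["color"][125:260,280:440];cv2.imwrite("pics/crop2.png",cv2.resize(im,None,fx=4,fy=4,interpolation=cv2.INTER_CUBIC))
E
```

```text
time_s: 4.2
tcp_pos: [0.4396, -0.1296, 0.0828]
eef_rot: [-180.0, 0.0, -177.7]
contact_force: [-0.2, 0.9, -1.0]
gripper_width: 0.0006
gripper_force: 0.0
at [-0.1181 -0.0011] 0.0828 yaw -177.68 need t -0.074 0.007 0.018 F [-0.2  0.9 -1. ] w 0.0005893967256310065 t 4.2
```

View pics/crop2.png

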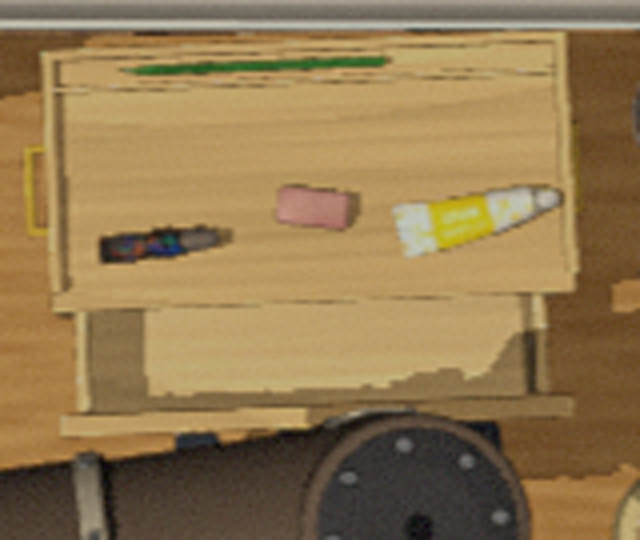

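The board outer edge is still at (60,432), unchanged, so the drawer has not moved. I'll check from the side.

Run:
```python
from h import *
c=capture("scene");im=c["color"][170:310,250:420];cv2.imwrite("pics/s2.png",cv2.resize(im,None,fx=4,fy=4,interpolation=cv2.INTER_CUBIC))
print(px(c,[*get_state()["tcp_pos"]]), px(c,[[*W((-.08,y)),.096] for y in(-.168,0,.168)]),px(c,[[*W((-.129,y)),.096] for y in(-.168,0,.168)]))
```

```text
[[295.00829734 234.82920829]] [[311.35735147 274.28939965]
 [306.89294433 230.7523877 ]
 [303.02691521 193.05077334]] [[294.53763869 275.89819861]
 [291.27392938 232.14551479]
 [288.44860075 194.26968148]]
```

View pics/s2.png

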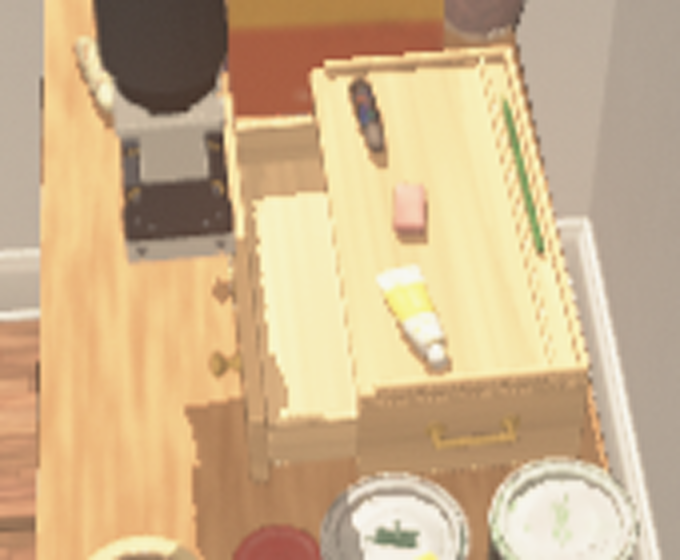

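The gripper sits in front of the board, which is still about 65 mm out, so the tip got past it. I'll go back in deeper and check as I go.

```bash
python3 -m inch '0 0 -0.3 0 0;0 0 -0.25 0 0;-0.27 0 0 0 0;-0.27 0 0 0 0;0 0 0.25 0 0;0 0 0.25 0 0;0 0 0.2 0 0;0 0 0 0 0'
python3 - <<'E'
from h import *
go(-.04,0,.055)
c=capture("top");im=c["color"][125:260,280:440];cv2.imwrite("pics/crop3.png",cv2.resize(im,None,fx=4,fy=4,interpolation=cv2.INTER_CUBIC))
print(px(c,[*get_state()["tcp_pos"]]))
E
```

```text
time_s: 5.3
tcp_pos: [0.5185, -0.1264, 0.0582]
eef_rot: [-180.0, -0.3, -177.7]
contact_force: [0.2, 0.2, 0.6]
gripper_width: 0.0005
gripper_force: 0.0
at [-0.0391 -0.0011] 0.0582 yaw -177.7 need t 0.006 0.008 0.021 F [0.2 0.2 0.6] w 0.0004928080992509736 t 5.3
[[357.39792414 214.55999132]]
```

View pics/crop3.png

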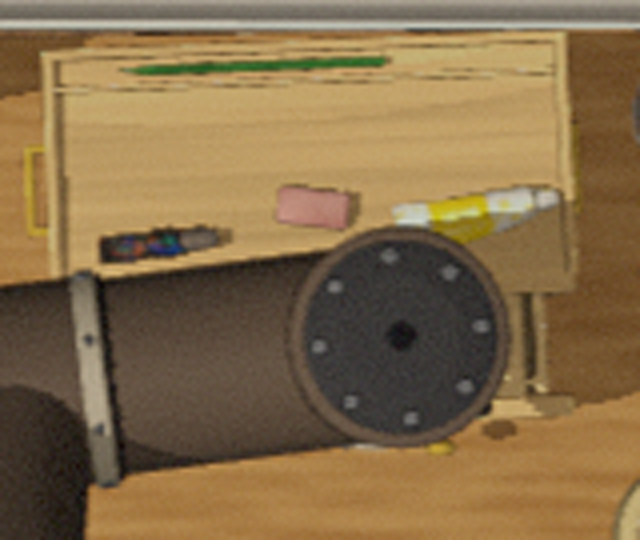

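The tip is now inside the drawer, with the board's right end visible at (560,405). I'll pull slowly and watch the force.

```bash
python3 -m inch '0.05 0 0 0 0;0.05 0 0 0 0;0.05 0 0 0 0;0.05 0 0 0 0;0.03 0 0 0 0;0.03 0 0 0 0;0.02 0 0 0 0;0 0 0 0 0'
python3 - <<'E'
from h import *
go(-.107,0,.055)
c=capture("top");im=c["color"][125:260,280:440];cv2.imwrite("pics/crop4.png",im)
a=cv2.imread("pics/crop3.png")[::4,::4]
for col in(134,138,142):print(col,[int(v) for v in cv2.cvtColor(im,cv2.COLOR_BGR2GRAY)[90:120,col]])
E
```

```text
time_s: 6.35
tcp_pos: [0.4783, -0.128, 0.0602]
eef_rot: [-180.0, -0.0, -177.7]
contact_force: [0.6, -0.1, 0.0]
gripper_width: 0.0006
gripper_force: 0.0
at [-0.0794 -0.0011] 0.0602 yaw -177.68 need t 0.184 0.007 0.035 F [ 0.6 -0.1  0. ] w 0.0005571688555188151 t 6.35
134 [107, 101, 103, 107, 109, 106, 103, 86, 76, 103, 108, 112, 113, 115, 82, 85, 85, 123, 129, 127, 123, 122, 128, 129, 130, 126, 130, 131, 126, 121]
138 [89, 91, 95, 92, 94, 90, 89, 84, 61, 105, 112, 111, 113, 112, 73, 85, 82, 125, 124, 129, 125, 123, 127, 130, 131, 130, 128, 128, 122, 121]
142 [93, 90, 90, 94, 87, 90, 85, 89, 76, 110, 122, 126, 111, 115, 98, 85, 113, 126, 129, 130, 128, 123, 126, 127, 132, 129, 132, 125, 121, 117]
```

Run:
```python
from h import *
c=capture("scene");b=cv2.resize(c["color"][180:300,260:410],None,fx=4,fy=4,interpolation=cv2.INTER_CUBIC)
a=cv2.resize(cv2.imread("pics/crop4.png")[50:],None,fx=3,fy=3,interpolation=cv2.INTER_CUBIC)
o=np.zeros((480+0,600,3),np.uint8);o[:480]=b[:480]
cv2.imwrite("pics/s4.png",np.vstack([np.pad(a,((0,0),(0,120),(0,0))),b])[:590])
go(0,0,0);print(px(c,[*get_state()["tcp_pos"]]))
```

```text
at [-0.079  -0.0011] 0.0603 yaw -177.68 need t -0.527 0.007 0.402 F [-0.1 -0.3 -0.1] w 0.0003572086398958604 t 6.45
[[307.68773886 238.30878937]]
```

View pics/s4.png

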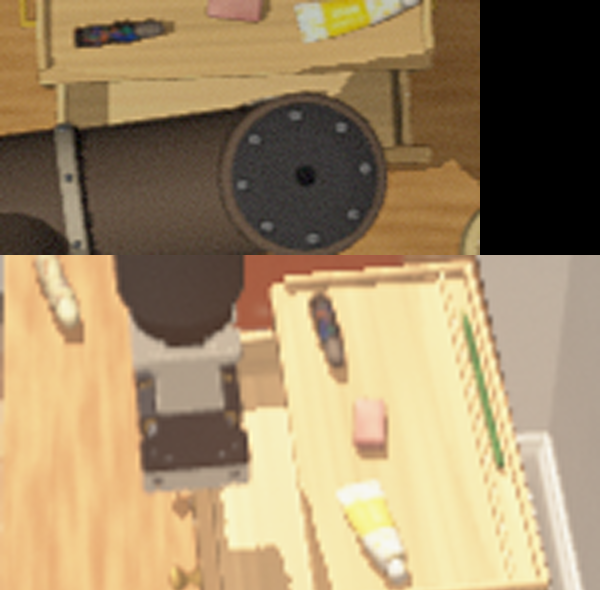

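Run:
```python
from h import *
c=capture("scene");t=capture("top");p=get_state()["tcp_pos"]
for dy in(-.096,-.039):
  for h in(.066,.1,.14):print(dy,h,((px(c,[[p[0]+s,p[1]+dy,p[2]+h] for s in(-.039,.039)])-[260,180])*4+[0,255]).round(0).tolist())
for h in(.2,.25,.3,.35,.4,.45,.5):print(h,px(t,[p[0],p[1],p[2]+h]).round(1))
im=c["color"][195:260,285:335];cv2.imwrite("pics/s5.png",cv2.resize(im,None,fx=9,fy=9,interpolation=cv2.INTER_CUBIC))
```

```text
-0.096 0.066 [[139.0, 534.0], [244.0, 527.0]]
-0.096 0.1 [[136.0, 504.0], [243.0, 498.0]]
-0.096 0.14 [[133.0, 469.0], [242.0, 462.0]]
-0.039 0.066 [[138.0, 475.0], [240.0, 469.0]]
-0.039 0.1 [[135.0, 445.0], [239.0, 439.0]]
-0.039 0.14 [[132.0, 410.0], [238.0, 404.0]]
0.2 [[365.4 230.8]]
0.25 [[367.7 231.1]]
0.3 [[370.2 231.4]]
0.35 [[372.9 231.7]]
0.4 [[375.9 232.1]]
0.45 [[379.3 232.5]]
0.5 [[383.1 232.9]]
```

View pics/s5.png

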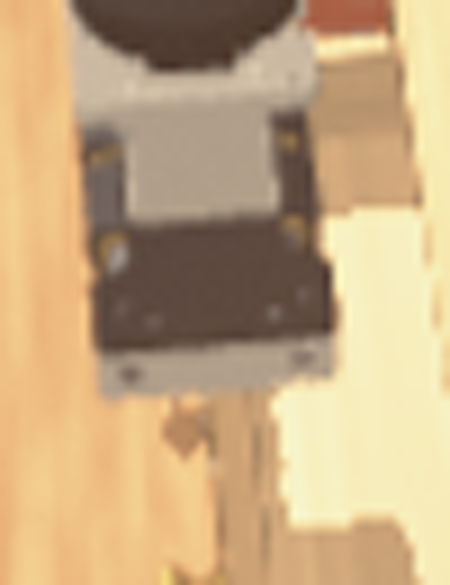

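The picture shows the board at cols 215–265 still beside the gripper, and the body's lower edge looks higher than expected. I'll go deeper behind the board and watch the force.

```bash
python3 -m inch '-0.12 0 0 0 0;-0.11 0 0 0 0;0 0 0.07 0 0;0 0 0.06 0 0;0.06 0 0 0 0;0.06 0 0 0 0;0.06 0 0 0 0;0.03 0 0 0 0'
python3 - <<'E'
from h import *
go(-.107,0,.055);s=get_state();print(s["moment"],s["joint_torque"])
c=capture("top");im=c["color"][125:260,280:440]
for col in(134,138,142):print(col,[int(v) for v in cv2.cvtColor(im,cv2.COLOR_BGR2GRAY)[90:130,col]])
E
```

```text
time_s: 7.55
tcp_pos: [0.481, -0.1279, 0.0413]
eef_rot: [180.0, 0.1, -177.7]
contact_force: [1.5, -0.4, -2.6]
gripper_width: 0.0002
gripper_force: 0.8
at [-0.0767 -0.0011] 0.0413 yaw -177.68 need t 0.202 0.007 -0.091 F [ 1.5 -0.4 -2.6] w 0.00023903872941533432 t 7.55
[ 0.02495904 -0.6592875   0.06946337] [-3.11669754e-01 -4.00450480e+01  2.12010008e+01  5.06926998e+00
 -7.52835218e-01 -1.51813694e-02]
134 [102, 103, 101, 106, 110, 111, 102, 87, 88, 85, 81, 73, 63, 63, 56, 58, 54, 86, 113, 115, 112, 110, 112, 130, 131, 129, 132, 129, 127, 120, 124, 131, 134, 129, 123, 117, 121, 123, 131, 126]
138 [87, 89, 87, 91, 88, 85, 90, 86, 81, 87, 81, 88, 84, 86, 81, 88, 69, 100, 110, 112, 116, 112, 104, 128, 130, 129, 127, 127, 125, 123, 129, 135, 132, 130, 126, 118, 123, 124, 124, 127]
142 [92, 89, 93, 93, 89, 87, 83, 87, 83, 83, 82, 92, 87, 85, 91, 85, 71, 105, 117, 115, 114, 109, 103, 128, 134, 133, 131, 128, 119, 119, 123, 130, 135, 135, 126, 121, 115, 122, 123, 129]
```

The drawer now follows: the board is 8 px further out, with 1.5 N on the finger. Contact happening only at this depth means the real tips sit about 4-5 cm above the reported TCP. I'll keep pulling and calibrate the height by touch later.

```bash
python3 -m inch '0.05 0 0 0 0;0.05 0 0 0 0;0.05 0 0 0 0;0.03 0 0 0 0;0.02 0 0 0 0;0.02 0 0 0 0;0 0 0 0 0;0 0 0 0 0'
python3 - <<'E'
from h import *
go(-.107,0,.055);s=get_state();print(s["moment"],s["joint_torque"])
c=capture("top");im=c["color"][125:260,280:440]
for col in(134,138,142):print(col,[int(v) for v in cv2.cvtColor(im,cv2.COLOR_BGR2GRAY)[100:130,col]])
print(px(c,[[*W((-.129,-.165)),.096],[*W((-.115,-.165)),.096]]))
E
```

```text
time_s: 8.6
tcp_pos: [0.4541, -0.1287, 0.0417]
eef_rot: [-180.0, 0.5, -177.6]
contact_force: [15.1, -2.2, -11.1]
gripper_width: 0.0004
gripper_force: 7.9
at [-0.1036 -0.0008] 0.0417 yaw -177.6 need t 0.023 0.005 -0.089 F [ 15.1  -2.2 -11.1] w 0.0004034511600947747 t 8.6
[-0.82250836 -5.90166109  0.02744631] [-1.05213292e+00 -3.89918232e+01  1.42979237e+01  3.30609553e+00
 -5.78935057e+00 -3.40608100e-02]
134 [78, 74, 68, 62, 57, 54, 58, 55, 47, 52, 52, 59, 59, 56, 64, 53, 56, 59, 112, 114, 111, 116, 114, 128, 122, 117, 120, 124, 126, 127]
138 [79, 82, 83, 88, 84, 90, 89, 82, 80, 83, 88, 88, 91, 90, 108, 100, 78, 63, 113, 114, 114, 113, 117, 128, 122, 120, 118, 119, 123, 123]
142 [84, 89, 88, 91, 91, 86, 86, 82, 89, 86, 80, 86, 82, 87, 90, 84, 85, 74, 110, 112, 112, 112, 118, 130, 127, 115, 118, 119, 126, 126]
[[422.64057757 246.62931201]
 [422.35196203 241.25770572]]
```

The drawer is at its stop: the board edge is at row 247, where 246.6 was predicted, with 15 N on the finger. Next I'll move over the chest behind the eraser and touch down to calibrate the height.

```bash
python3 -m inch '-0.1 0 0 0 0;-0.05 0 -0.2 0 0;0 0 -0.3 0 0;0 0 -0.3 0 0;-0.3 0 0 0 0;-0.35 0 0 0 0;-0.35 0 0 0 0;-0.2 0 0 0 0'; python3 -m inch '0 0 0.15 0 0;0 0 0.1 0 0;0 0 0.1 0 0;0 0 0 0 0;0 0 0 0 0;0 0 0 0 0;0 0 0 0 0;0 0 0 0 0'
python3 - <<'E'
from h import *
go(.108,0,.07)
E
```

```text
time_s: 9.65
tcp_pos: [0.6519, -0.121, 0.1591]
eef_rot: [180.0, -0.2, -177.7]
contact_force: [-0.5, 0.0, -0.7]
gripper_width: 0.0005
gripper_force: 0.0
time_s: 10.65
tcp_pos: [0.6509, -0.121, 0.1086]
eef_rot: [180.0, 0.0, -177.7]
contact_force: [0.1, 0.1, 0.1]
gripper_width: 0.0001
gripper_force: 0.0
at [ 0.0934 -0.0011] 0.1086 yaw -177.68 need t -0.098 0.008 0.257 F [0.1 0.1 0.1] w 6.90344286391392e-05 t 10.65
```

```bash
python3 -m inch '-0.05 0 0.06 0 0;-0.05 0 0.04 0 0;0 0 0.02 0 0;0 0 0.02 0 0;0 0 0.02 0 0;0 0 0.02 0 0;0 0 0 0 0;0 0 0 0 0'
python3 - <<'E'
from h import *
go(.108,0,.07)
E
```

```text
time_s: 11.65
tcp_pos: [0.6659, -0.1205, 0.0815]
eef_rot: [-180.0, 0.0, -177.7]
contact_force: [1.0, -0.4, 0.1]
gripper_width: 0.0005
gripper_force: 0.0
at [ 0.1084 -0.0012] 0.0815 yaw -177.68 need t 0.002 0.008 0.076 F [ 1.  -0.4  0.1] w 0.0004992275971264607 t 11.65
```

```bash
python3 -m inch '0 0 0.02 0 0;0 0 0.02 0 0;0 0 0.015 0 0;0 0 0.015 0 0;0 0 0 0 0;0 0 0 0 0;0 0 0 0 0;0 0 0 0 0'
python3 - <<'E'
from h import *
go(.108,0,.07)
E
```

```text
time_s: 12.65
tcp_pos: [0.6662, -0.1205, 0.0764]
eef_rot: [-179.9, 0.2, -177.6]
contact_force: [-13.7, 5.4, 33.4]
gripper_width: 0.0003
gripper_force: 16.8
at [ 0.1086 -0.0012] 0.0764 yaw -177.59 need t 0.004 0.008 0.042 F [-13.7   5.4  33.4] w 0.0002944838951719577 t 12.65
```

Contact comes at a reading of about 0.077, which is real 0.115, so the reading is 0.038 low. I'll lift to a 0.081 reading and push the eraser off.

```bash
python3 -m inch '0 0 -0.065 0 0;0.06 0 0 0 0;0.06 0 0 0 0;0.06 0 0 0 0;0.06 0 0 0 0;0.06 0 0 0 0;0.06 0 0 0 0;0.06 0 0 0 0'
python3 - <<'E'
from h import *
go(-.02,0,.081)
c=capture("top");B=(294,140,440,250)
print("pink");blobs(c,B,(0,60,80),(8,160,255),.128);blobs(c,B,(170,40,80),(180,160,255),.128)
E
```

```text
time_s: 13.65
tcp_pos: [0.6023, -0.123, 0.0806]
eef_rot: [-180.0, 0.0, -177.7]
contact_force: [1.0, -0.4, 0.7]
gripper_width: 0.0006
gripper_force: 0.1
at [ 0.0447 -0.0011] 0.0806 yaw -177.68 need t 0.431 0.007 -0.003 F [ 1.  -0.4  0.7] w 0.0005603190495051093 t 13.65
pink
```

```bash
python3 -m inch '0.06 0 0 0 0;0.06 0 0 0 0;0.06 0 0 0 0;0.06 0 0 0 0;0.06 0 0 0 0;0.06 0 0 0 0;0.07 0 0 0 0;0 0 0 0 0'; python3 -m inch '0 0 -0.2 0 0.34;-0.2 0.16 -0.1 0 0.34;-0.2 0.16 0 0 0.34;-0.2 0.16 0 0 0.34;-0.13 0.16 0 0 0.34;0 0 0 0 0.34;0 0 0 0 0.34;0 0 0 0 0.34'
python3 - <<'E'
from h import *
go(.088,.097,.081)
c=capture("scene");im=c["color"][180:300,270:410];cv2.imwrite("pics/s6.png",cv2.resize(im,None,fx=5,fy=5,interpolation=cv2.INTER_CUBIC))
E
```

```text
time_s: 14.7
tcp_pos: [0.5377, -0.1256, 0.0807]
eef_rot: [180.0, -0.0, -177.7]
contact_force: [0.4, -0.4, -0.4]
gripper_width: 0.0005
gripper_force: 0.0
time_s: 15.7
tcp_pos: [0.6435, -0.0259, 0.1256]
eef_rot: [-180.0, -0.0, -177.7]
contact_force: [-0.7, 0.5, 0.7]
gripper_width: 0.0299
gripper_force: 0.0
at [0.0899 0.0942] 0.1256 yaw -177.72 need t 0.012 0.019 0.298 F [-0.7  0.5  0.7] w 0.029877420916562706 t 15.7
```

View pics/s6.png

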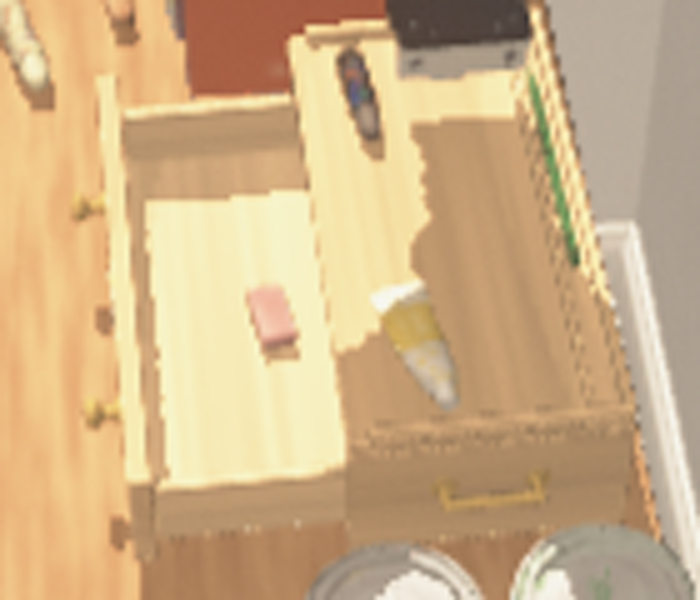

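The eraser lies in the open drawer at (272,315), with the stick at (360,95) and the tube untouched. Next is the stick.

```bash
python3 -m inch '0.01 0.02 0.15 0 0.34;0 0 0.14 0 0.34;0.06 0 0 0 0.34;0.06 0 0 0 0.34;0.05 0 0 0 0.34;0.05 0 0 0 0.34;0.05 0 0 0 0.34;0.05 0 0 0 0.34'
python3 - <<'E'
from h import *
go(-.02,.097,.081)
E
python3 -m inch '0.05 0 0 0 0.34;0.05 0 0 0 0.34;0.05 0 0 0 0.34;0.05 0 0 0 0.34;0.06 0 0 0 0.34;0.06 0 0 0 0.34;0.06 0 0 0 0.34;0 0 0 0 0.34';  python3 - <<'E'
from h import *
go(-.02,.097,.081)
c=capture("scene");cv2.imwrite("pics/s7.png",c["color"])
blobs(c,(295,185,410,290),(0,0,0),(180,255,90),.04)
E
```

```text
time_s: 16.75
tcp_pos: [0.5948, -0.0241, 0.0827]
eef_rot: [180.0, 0.1, -177.7]
contact_force: [2.0, -0.8, 2.9]
gripper_width: 0.0296
gripper_force: 1.4
at [0.0413 0.098 ] 0.0827 yaw -177.66 need t 0.408 -0.007 0.012 F [ 2.  -0.8  2.9] w 0.029591246159402486 t 16.75
time_s: 17.75
tcp_pos: [0.5367, -0.0266, 0.0821]
eef_rot: [180.0, -0.0, -177.7]
contact_force: [-0.3, -0.5, 1.1]
gripper_width: 0.03
gripper_force: 0.0
at [-0.0169  0.0979] 0.0821 yaw -177.68 need t 0.021 -0.006 0.008 F [-0.3 -0.5  1.1] w 0.02999387067200692 t 17.75
[325.5 193. ] ctr [0.5487 0.0916] size [0.079 0.089] corners [[0.503, 0.055], [0.507, 0.135], [0.596, 0.128], [0.589, 0.049]]
```

```bash
python3 -c "
from h import *
print(get_state()['joints'])"; python3 -m inch '0 0 -0.2 0 0.6;0 0 -0.1 0 0.6;-0.088 -0.266 0 0 0.7;-0.088 -0.266 0 0 0.7;-0.088 -0.266 0 0 0.7;-0.088 -0.266 0 0 0.7;-0.088 -0.266 0 0 0.7;0 0 0 0.0272 0.7'
python3 - <<'E'
from h import *
print(get_state()['joints']);go(.048,-.1,.081)
c=capture("scene");cv2.imwrite("pics/s7.png",c["color"])
for z in(.04,.13):blobs(c,(290,185,410,290),(0,0,0),(180,255,80),z)
E
```

```text
[ 1.80642689e+01  1.31812695e+01 -2.48304143e+01  2.58046672e-03
 -5.19709618e+01 -1.05734812e+02]
time_s: 18.8
tcp_pos: [0.6119, -0.2259, 0.1259]
eef_rot: [-180.0, -0.0, 172.2]
contact_force: [-1.0, 1.0, -0.2]
gripper_width: 0.0609
gripper_force: 0.0
[-3.15090403e+00  2.09020322e+01 -7.15898591e+00  1.53777389e-02
 -6.19851776e+01 -9.46487876e+01]
at [ 0.0501 -0.1043] 0.1259 yaw 172.21 need t 0.019 0.026 0.3 F [-1.   1.  -0.2] w 0.060899017822411555 t 18.8
[363.4 196.3] ctr [0.68   0.0661] size [0.121 0.057] corners [[0.641, 0.014], [0.665, 0.133], [0.72, 0.118], [0.694, -0.0]]
[363.4 196.3] ctr [ 0.6667 -0.0218] size [0.113 0.053] corners [[0.631, -0.07], [0.653, 0.04], [0.704, 0.026], [0.679, -0.083]]
```

```bash
python3 -m inch '0.019 0.026 0 0.0271 0.7;0 0 0 0.0271 0.7;0 0 0 0.0271 0.7;0 0 0 0.0271 0.7;0 0 0 0.0271 0.7;0 0 0 0.0271 0.7;0 0 0 0.0271 0.7;0 0 0 0 0.7'
python3 - <<'E'
from h import *
go(.048,-.1,.081)
c=capture("scene");cv2.imwrite("pics/s8.png",c["color"])
for z in(.04,):blobs(c,(280,185,345,275),(0,0,0),(180,255,110),z,10)
t=capture("top");blobs(t,(296,196,424,245),(0,0,0),(180,255,60),.04)
E
```

```text
time_s: 19.85
tcp_pos: [0.6092, -0.2186, 0.1269]
eef_rot: [180.0, -0.0, 104.4]
contact_force: [-0.3, 0.8, 0.4]
gripper_width: 0.0615
gripper_force: 0.0
at [ 0.0476 -0.0969] 0.1269 yaw 104.43 need t -0.02 -0.002 0.306 F [-0.3  0.8  0.4] w 0.06151595679729979 t 19.85
[334.8 224.6] ctr [ 0.5702 -0.058 ] size [0.074 0.088] corners [[0.521, -0.071], [0.544, -0.001], [0.62, -0.046], [0.595, -0.114]]
[340.5 194. ] ctr [0.6009 0.0828] size [0.025 0.089] corners [[0.592, 0.128], [0.617, 0.126], [0.609, 0.038], [0.585, 0.039]]
[407.5 206.5] ctr [ 0.5425 -0.2657] size [0.085 0.058] corners [[0.571, -0.223], [0.571, -0.309], [0.514, -0.308], [0.514, -0.223]]
[346. 220.] ctr [ 0.5058 -0.0969] size [0.044 0.131] corners [[0.571, -0.075], [0.571, -0.119], [0.44, -0.119], [0.44, -0.075]]
```

Run:
```python
from h import *
c=capture("scene");a=c["color"][178:300,270:390];t=capture("top")["color"][128:258,284:430]
r=lambda i,w,h:cv2.resize(i,(w,h),interpolation=cv2.INTER_CUBIC)
cv2.imwrite("pics/s9.png",np.hstack([r(a,400,407),r(t,400,407)]))
for z in(.04,.125):blobs(c,(300,180,360,215),(0,0,0),(180,255,110),z,10)
```

```text
[348.  192.5] ctr [0.6279 0.0889] size [0.079 0.124] corners [[0.594, 0.154], [0.673, 0.148], [0.66, 0.024], [0.585, 0.03]]
[348.  192.5] ctr [0.6188 0.0044] size [0.074 0.116] corners [[0.587, 0.065], [0.661, 0.059], [0.649, -0.056], [0.578, -0.051]]
```

View pics/s9.png

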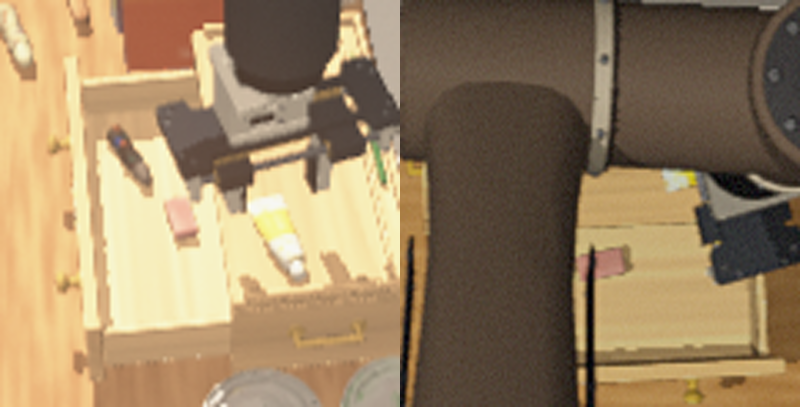

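The stick (128,155) and the eraser (182,218) are in the drawer, and the tube is alone on top at (275,235). Now I'll straddle the tube and grip it lightly, staying level.

```bash
python3 - <<'E'
from h import *
c=capture("scene");p=get_state()["tcp_pos"]
for d in(0,.038,.05):print((px(c,[p[0],p[1],p[2]+d])-[270,178])/.3)
E
python3 -m inch '-0.02 0 0.15 0 0.7;0 0 0.15 0 0.7;0 0 0 0 0.3;0 0 0 0 0.3;0 0 0 0 0.3;0 0 0 0 0.3;0 0 0 0 0.3;0 0 0 0 0.3' 5
python3 - <<'E'
from h import *
go(.048,-.07,.081)
E
```

```text
[[272.20664718 222.55028129]]
[[273.09864515 195.15513273]]
[[273.38708551 186.29651769]]
time_s: 21.1
tcp_pos: [0.6105, -0.222, 0.0828]
eef_rot: [179.9, 0.0, 104.3]
contact_force: [0.6, 0.6, 4.6]
gripper_width: 0.0306
gripper_force: 5.5
at [ 0.0488 -0.1004] 0.0828 yaw 104.26 need t 0.199 0.037 0.012 F [0.6 0.6 4.6] w 0.030613813800854747 t 21.1
```

```bash
python3 -m inch '0.05 0.01 0 0 0.3;0.06 0.01 0 0 0.3;0.06 0.01 0 0 0.3;0.05 0.01 0 0 0.3;0 0 0 0.016 0.3;0 0 0 0.016 0.3;0 0 0 0 0.3;0 0 0 0 0.3'
python3 - <<'E'
from h import *
go(.048,-.07,.081)
c=capture("scene")
B=(300,190,400,285)
print("y");blobs(c,B,(22,150,100),(35,255,255),.13);print("w");blobs(c,B,(0,0,190),(180,45,255),.13)
E
```

```text
time_s: 22.1
tcp_pos: [0.6078, -0.1979, 0.0824]
eef_rot: [179.7, -1.4, 93.9]
contact_force: [0.2, 1.9, 8.1]
gripper_width: 0.0307
gripper_force: 6.0
at [ 0.0471 -0.0762] 0.0824 yaw 93.87 need t 0.041 0.007 0.009 F [0.2 1.9 8.1] w 0.030739864439449077 t 22.1
y
w
[352. 248.] ctr [ 0.6086 -0.2335] size [0.018 0.038] corners [[0.602, -0.214], [0.619, -0.215], [0.616, -0.253], [0.598, -0.252]]
[390.5 229. ] ctr [ 0.7348 -0.1579] size [0.056 0.317] corners [[0.73, 0.001], [0.786, -0.003], [0.735, -0.317], [0.687, -0.313]]
```

```bash
python3 -m inch '0.06 0 0 0 0.3;0 0 0 0 0.3;0 0 0 0 0.7;0 0 0 0 0.7;0 0 0 0 0.7;0 0 0 0 0.7;0 0 -0.15 0 0.7;0 0 -0.2 0 0.7'; python3 -m inch '0 0 0 -0.0278 0.5;0 0 0 -0.0278 0.5;0 0 0 -0.0278 0.5;0 0 0 -0.0278 0.5;0 0 0 -0.0278 0.5;0 0 0 -0.0278 0.5;0 0 0 -0.0278 0.5;0 0 0 -0.0278 0.5'
python3 - <<'E'
from h import *
go(.10,-.08,.081)
c=capture("scene")
B=(300,190,385,285)
print("y");blobs(c,B,(20,120,80),(35,255,255),.13);print("w");blobs(c,B,(0,0,150),(180,50,255),.13)
cv2.imwrite("pics/s10.png",c["color"])
E
```

```text
time_s: 23.15
tcp_pos: [0.6056, -0.1935, 0.1337]
eef_rot: [179.9, -1.7, 94.1]
contact_force: [0.2, -0.9, -0.1]
gripper_width: 0.0612
gripper_force: 0.0
time_s: 24.15
tcp_pos: [0.6062, -0.1936, 0.1339]
eef_rot: [178.3, -0.1, 174.5]
contact_force: [-1.0, 0.1, -0.4]
gripper_width: 0.044
gripper_force: 0.0
at [ 0.0457 -0.0718] 0.1339 yaw 174.51 need t -0.366 -0.005 0.353 F [-1.   0.1 -0.4] w 0.044038644377447304 t 24.15
y
w
[327.6 230.5] ctr [ 0.541  -0.1591] size [0.025 0.096] corners [[0.526, -0.113], [0.55, -0.11], [0.556, -0.205], [0.532, -0.208]]
```

```bash
python3 -m inch '0 0 0 -0.0217 0.5;-0.18 -0.04 0 0 0.5;-0.19 -0.04 0 0 0.5;0 0 0 0 0.5;0 0 0 0 0.5;0 0 0 0 0.5;0 0 0 0 0.5;0 0 0 0 0.5'
python3 - <<'E'
from h import *
go(.10,-.08,.081)
c=capture("scene");h=cv2.cvtColor(c["color"],cv2.COLOR_BGR2HSV)
print("y");blobs(c,(320,215,385,285),(22,140,60),(35,255,255),.13,10)
print("w");blobs(c,(320,215,385,285),(0,0,120),(180,60,255),.13,10)
q=px(c,[[*W((.047,y)),.138] for y in(-.13,-.11,-.09,-.07,-.05)]).astype(int);print([(u,v,h[v,u].tolist()) for u,v in q.tolist()])
E
```

```text
time_s: 25.2
tcp_pos: [0.662, -0.2036, 0.1343]
eef_rot: [178.3, 0.2, -178.0]
contact_force: [0.0, -1.0, -0.6]
gripper_width: 0.0437
gripper_force: 0.0
at [ 0.1011 -0.0841] 0.1343 yaw -178.02 need t 0.007 0.028 0.355 F [ 0.  -1.  -0.6] w 0.04374569692269598 t 25.2
y
w
[352.6 245.7] ctr [ 0.6112 -0.2248] size [0.025 0.055] corners [[0.593, -0.204], [0.614, -0.192], [0.629, -0.246], [0.608, -0.257]]
[373.5 237. ] ctr [ 0.6775 -0.1962] size [0.065 0.017] corners [[0.645, -0.189], [0.711, -0.186], [0.709, -0.203], [0.645, -0.206]]
[348.7 231.3] ctr [ 0.6049 -0.1683] size [0.035 0.018] corners [[0.588, -0.161], [0.622, -0.157], [0.622, -0.175], [0.588, -0.179]]
[329. 247.] ctr [ 0.5414 -0.2196] size [0.213 0.056] corners [[0.509, -0.324], [0.52, -0.111], [0.576, -0.116], [0.56, -0.328]]
[372.5 217. ] ctr [ 0.6845 -0.1154] size [0.072 0.017] corners [[0.65, -0.104], [0.721, -0.11], [0.719, -0.126], [0.648, -0.121]]
[(353, 251, [25, 11, 246]), (352, 245, [30, 7, 247]), (351, 240, [29, 103, 247]), (350, 235, [29, 76, 247]), (349, 230, [27, 9, 247])]
```

```bash
python3 -m inch '0 0.02 0.17 0 0.5;0 0 0.165 0 0.5;0.05 0 0 0 0.5;0.06 0 0 0 0.5;0.06 0 0 0 0.5;0.06 0 0 0 0.5;0.06 0 0 0 0.5;0.06 0 0 0 0.5'
python3 - <<'E'
from h import *
go(-.022,-.08,.083)
c=capture("scene")
blobs(c,(310,200,385,290),(0,0,120),(180,60,255),.13,10)
E
```

```text
time_s: 26.25
tcp_pos: [0.6098, -0.2011, 0.0843]
eef_rot: [178.3, 0.2, -178.0]
contact_force: [2.7, -0.5, 1.9]
gripper_width: 0.0437
gripper_force: 1.2
at [ 0.049  -0.0795] 0.0843 yaw -178.0 need t 0.473 -0.006 0.009 F [ 2.7 -0.5  1.9] w 0.04365415987537658 t 26.25
[381.  287.5] ctr [ 0.6751 -0.3788] size [0.017 0.01 ] corners [[0.667, -0.373], [0.684, -0.374], [0.683, -0.384], [0.666, -0.383]]
[354.5 249.7] ctr [ 0.6152 -0.2403] size [0.04 0.09] corners [[0.568, -0.251], [0.575, -0.212], [0.663, -0.23], [0.655, -0.269]]
[321.7 247.1] ctr [ 0.5194 -0.2182] size [0.089 0.211] corners [[0.473, -0.115], [0.562, -0.111], [0.562, -0.322], [0.481, -0.325]]
[352.5 217. ] ctr [ 0.6223 -0.1091] size [0.118 0.099] corners [[0.569, -0.164], [0.579, -0.047], [0.678, -0.054], [0.664, -0.172]]
```

```bash
python3 -m inch '0.06 0 0 0 0.5;0.06 0 0 0 0.5;0.06 0 0 0 0.5;0.06 0 0 0 0.5;0.06 0 0 0 0.5;0.06 0 0 0 0.5;0.06 0 0 0 0.5;0.05 0 0 0 0.5'; python3 -m inch '0 0 0 0 0.5;0 0 -0.3 0 0.4;-0.3 0 -0.1 0 0.2;-0.3 0 0 0 0;0 0 0 0 0;0 0 0 0 0;0 0 0 0 0;0 0 0 0 0'
python3 - <<'E'
from h import *
go(-.022,-.08,.083)
c=capture("scene");cv2.imwrite("pics/s11.png",c["color"]);h=cv2.cvtColor(c["color"],cv2.COLOR_BGR2HSV)
box=px(c,[[*W(p),.035] for p in((-.112,.148),(-.112,-.148),(0,-.148),(0,.148))])
m=np.zeros(h.shape[:2],np.uint8);cv2.fillConvexPoly(m,box.astype(np.int32),255)
for n,lo,hi,z in(("yellow",(24,165,60),(35,255,255),.045),("white",(0,0,175),(180,40,255),.045),("dark",(0,0,0),(180,255,80),.04),("pink",(0,60,80),(8,160,255),.04)):
    k=cv2.inRange(h,lo,hi)&m;n_,_,st,ce=cv2.connectedComponentsWithStats(k)
    for s,q in zip(st[1:],ce[1:]):
        if s[4]>8:
            P=ray(c,q,z)[0,:2];print(n,s.tolist(),((P-O)@RC).round(3))
E
```

```text
time_s: 27.3
tcp_pos: [0.5381, -0.2034, 0.083]
eef_rot: [178.3, 0.1, -178.0]
contact_force: [-0.0, 0.3, -0.6]
gripper_width: 0.0432
gripper_force: 0.0
time_s: 28.3
tcp_pos: [0.6286, -0.2022, 0.144]
eef_rot: [178.3, 0.2, -178.0]
contact_force: [-0.8, 0.3, -0.3]
gripper_width: 0.0005
gripper_force: 0.0
at [ 0.0677 -0.0814] 0.144 yaw -178.02 need t 0.598 0.005 0.407 F [-0.8  0.3 -0.3] w 0.00046813383161277303 t 28.3
white [327, 240, 6, 7, 29] [-0.011 -0.018]
white [323, 255, 5, 7, 28] [-0.031 -0.076]
white [323, 263, 3, 4, 9] [-0.037 -0.099]
```

The tube lies in the drawer, with white parts at (330,243) and (325,258). Next I'll move in front of the board between the knobs and down.

```bash
python3 -m inch '0.297 0.109 0 0 0;0.297 0.109 0 0 0;0.297 0.109 0 0 0;0.297 0.109 0 0 0;0.297 0.109 0 0 0;0 0 0 0 0;0 0 0 0 0;0 0 0 0 0'
python3 - <<'E'
from h import *
go(-.158,0,.032)
c=capture("top");s=capture("scene")
for n,lo,hi in(("pink",(0,50,60),(10,180,255)),("pink2",(165,50,60),(180,180,255)),("yellow",(22,175,60),(34,255,255)),("dark",(0,0,0),(180,255,70))):
    print(n);blobs(s,(290,190,335,285),lo,hi,.04,6)
    print(" top");blobs(c,(300,198,420,235),lo,hi,.04,12)
E
```

```text
time_s: 29.35
tcp_pos: [0.4045, -0.1283, 0.1456]
eef_rot: [178.3, 0.2, -178.0]
contact_force: [-0.2, -0.1, 0.0]
gripper_width: 0.0001
gripper_force: 0.0
at [-0.1532  0.0016] 0.1456 yaw -178.02 need t 0.032 -0.011 0.757 F [-0.2 -0.1  0. ] w 0.00014694226347705772 t 29.35
pink
[323.5 243. ] ctr [ 0.5284 -0.1343] size [0.016 0.041] corners [[0.522, -0.113], [0.538, -0.114], [0.535, -0.156], [0.519, -0.154]]
[291.5 209.5] ctr [0.4282 0.0209] size [0.042 0.01 ] corners [[0.423, 0.0], [0.423, 0.042], [0.434, 0.042], [0.433, -0.0]]
[291. 198.] ctr [0.4274 0.0758] size [0.007 0.029] corners [[0.424, 0.091], [0.431, 0.09], [0.431, 0.061], [0.424, 0.061]]
[317. 194.] ctr [0.5187 0.0885] size [0.071 0.04 ] corners [[0.484, 0.111], [0.555, 0.106], [0.552, 0.066], [0.483, 0.071]]
 top
[357. 212.] ctr [ 0.5273 -0.1271] size [0.044 0.022] corners [[0.534, -0.104], [0.542, -0.147], [0.521, -0.151], [0.513, -0.107]]
pink2
 top
yellow
 top
[373.3 206.4] ctr [ 0.5427 -0.1719] size [0.027 0.035] corners [[0.535, -0.151], [0.56, -0.159], [0.551, -0.192], [0.525, -0.185]]
dark
 top
[324.9 230.8] ctr [ 0.4763 -0.0391] size [0.052 0.016] corners [[0.473, -0.012], [0.495, -0.059], [0.48, -0.066], [0.458, -0.019]]
```

All three are in the drawer: eraser at top (357,212), tube (373,206), stick (325,231). Descending.

```bash
python3 -m inch '0.04 -0.01 0.2 0 0;0 0 0.25 0 0;0 0 0.2 0 0;0 0 0.1 0 0;-0.05 0 0 0 0;-0.06 0 0 0 0;-0.06 0 0 0 0;-0.06 0 0 0 0'
python3 - <<'E'
from h import *
go(-.024,0,.032)
E
```

```text
time_s: 30.45
tcp_pos: [0.4331, -0.1253, 0.0335]
eef_rot: [178.3, 0.2, -178.0]
contact_force: [-1.1, -0.5, 1.4]
gripper_width: 0.0005
gripper_force: 0.9
at [-0.1244  0.0035] 0.0335 yaw -178.01 need t -0.67 -0.019 0.01 F [-1.1 -0.5  1.4] w 0.0004980469121601284 t 30.45
```

```bash
python3 -m inch '-0.06 -0.005 0 0 0;-0.065 -0.005 0 0 0;-0.065 -0.005 0 0 0;-0.065 0 0 0 0;-0.065 0 0 0 0;-0.065 0 0 0 0;-0.065 0 0 0 0;-0.06 0 0 0 0'; python3 -m inch '-0.05 0 0 0 0;-0.04 0 0 0 0;-0.03 0 0 0 0;-0.03 0 0 0 0;-0.02 0 0 0 0;0 0 0 0 0;0 0 0 0 0;0 0 0 0 0';python3 - <<'E'
from h import *
go(-.024,0,.032)
E
```

```text
time_s: 31.45
tcp_pos: [0.5094, -0.1249, 0.0331]
eef_rot: [178.3, 0.1, -178.0]
contact_force: [-1.4, 0.8, -1.3]
gripper_width: 0.0005
gripper_force: 1.0
time_s: 32.45
tcp_pos: [0.5324, -0.1242, 0.0331]
eef_rot: [178.3, -0.0, -178.0]
contact_force: [-6.6, 1.3, 3.7]
gripper_width: 0.0002
gripper_force: 3.4
at [-0.0252  0.0006] 0.0331 yaw -178.02 need t -0.008 -0.004 0.007 F [-6.6  1.3  3.7] w 0.00022185023808143353 t 32.45
```

```bash
python3 -m inch '-0.02 0 0 0 0;-0.02 0 0 0 0;0 0 0 0 0;0 0 0 0 0;0 0 0 0 0;0 0 0 0 0;0 0 0 0 0;0 0 0 0 0';python3 - <<'E'
from h import *
go(-.024,0,.032)
E
python3 -m inch '0.1 0 0 0 0;0.2 0 0 0 0;0.2 0 0 0 0;0.2 0 0 0 0;0.1 0 -0.2 0 0;0 -0.2 -0.25 0 0;0 -0.25 -0.25 0 0;0 -0.3 -0.1 0 0'; python3 -m inch '0 -0.3 0 0 0;0 -0.3 0 0 0;0 -0.3 0 0 0;0 -0.3 0 0 0;0 -0.3 0 0 0;0 -0.3 0 0 0;0 0 0 0 0;0 0 0 0 0'
python3 - <<'E'
from h import *
go(-.024,0,.032)
c=capture("top");a=c["color"][125:260,280:440];cv2.imwrite("pics/final.png",a);g=cv2.cvtColor(a,cv2.COLOR_BGR2GRAY)
for col in(30,134,138):print(col,[int(v) for v in g[66:100,col]])
print(px(c,[[*W((-.014,y)),.096] for y in(.13,-.165)])-[280,125],px(c,[[*W((0,y)),.115] for y in(.13,-.165)])-[280,125])
h=cv2.cvtColor(c["color"],cv2.COLOR_BGR2HSV)
k=np.array([[327,239],[390,237]]);print("knob yellow");blobs(c,(300,196,420,240),(20,140,80),(32,255,230),.057,4)
print("pencil");blobs(c,(294,130,424,160),(36,60,30),(90,255,200),.122)
ref=cv2.imread("pics/top0.png")
d=cv2.absdiff(ref,c["color"]).max(2)>50;print("diff tape",d[238:282,430:478].sum(),"brush",d[238:272,160:252].sum())
E
```

```text
time_s: 33.45
tcp_pos: [0.532, -0.1243, 0.0327]
eef_rot: [178.3, -0.6, -178.1]
contact_force: [-24.1, 3.7, 20.0]
gripper_width: 0.0007
gripper_force: 12.3
at [-0.0256  0.0004] 0.0327 yaw -178.06 need t -0.011 -0.003 0.004 F [-24.1   3.7  20. ] w 0.0007041645991048908 t 33.45
time_s: 34.45
tcp_pos: [0.4265, -0.2456, 0.153]
eef_rot: [178.4, 0.5, -177.9]
contact_force: [1.6, -0.4, -1.0]
gripper_width: 0.0003
gripper_force: 0.0
time_s: 35.45
tcp_pos: [0.4336, -0.514, 0.1413]
eef_rot: [178.3, 0.2, -178.0]
contact_force: [0.0, 0.5, 0.4]
gripper_width: 0.0003
gripper_force: 0.0
at [-0.1399 -0.3849] 0.1413 yaw -178.05 need t -0.755 2.571 0.729 F [0.  0.5 0.4] w 0.00025813900347185085 t 35.45
30 [154, 158, 162, 161, 153, 154, 159, 166, 158, 154, 152, 102, 144, 156, 157, 159, 162, 87, 117, 132, 138, 138, 136, 129, 127, 124, 122, 124, 123, 126, 134, 131, 130, 128]
134 [159, 156, 159, 161, 159, 157, 161, 97, 158, 163, 160, 163, 167, 96, 119, 123, 124, 128, 124, 130, 129, 128, 130, 129, 128, 129, 132, 133, 129, 130, 131, 126, 123, 120]
138 [157, 161, 161, 162, 160, 157, 158, 89, 162, 164, 161, 162, 140, 108, 119, 119, 116, 123, 127, 128, 128, 130, 131, 131, 127, 132, 135, 133, 130, 128, 126, 124, 123, 120]
[[ 28.14297194  82.29038372]
 [140.2813702   77.72061104]] [[ 27.81037188  76.61594878]
 [141.5272399   72.00022537]]
knob yellow
[325.5 212. ] ctr [ 0.527  -0.0406] size [0.014 0.022] corners [[0.538, -0.034], [0.538, -0.047], [0.516, -0.047], [0.516, -0.034]]
[388. 209.] ctr [ 0.5351 -0.2096] size [0.016 0.022] corners [[0.546, -0.202], [0.546, -0.218], [0.524, -0.218], [0.524, -0.201]]
pencil
[343.5 141. ] ctr [ 0.7093 -0.0863] size [0.164 0.005] corners [[0.709, -0.004], [0.715, -0.168], [0.71, -0.168], [0.703, -0.005]]
diff tape 970 brush 0
```

```bash
python3 -c "
from plant import close_job
print(close_job())"
```

```text
the job is handed in; nothing more can be done
None
```

The paint tube, oil stick and eraser are shut inside the drawer and the job is handed in at about 35 s; the pencil and brush measured unmoved, while the tape was hidden by the arm in the last picture, though nothing was felt touching it. I slid the tube sideways under a light, level grip before pushing it off the edge.

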